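Release a glued blank from the ratchet clamping jig

ROBOT

A 6-joint arm with a two-finger parallel gripper is mounted at the origin on the work surface. World frame = base frame: x ahead of the robot, y to its left, z up, the work surface at z = 0. Lengths are in m, angles in rad, forces in N, time in s.
With the tool pointing down it reaches from about 0.4 to 0.925 m from the base axis. Payload 12.5 kg.
Tool frame: the origin (TCP) lies midway between the tips of the shut fingers; the grasp point (between the pads) lies robot.hold_point_z behind it (robot.hold_point_z is the distance from the TCP to the grasp point, in m); z points along the fingers, y is the line along which they close (so a half turn about z gives the same grasp; the last joint's range is limited). The gripper opens to 95 mm and grips with 3 to 60 N. Pads are 20 mm wide; open, the fingers measure 119 mm over their backs; the gripper's body (75 mm by 180 mm) begins 59 mm behind the grasp point.
Start: joints at [1.207, 0.491, 1.559, -0, 1.092, -0.106], TCP at [0.159, 0.604, 0.215] pointing down, gripper open.
Joint ranges: [-3.1, 3.1], [-0.84, 2.19], [0.05, 2.79], [-1.13, 4.28], [0.06, 2.93], [-2.69, 2.69]. Speed limits (rad/s): [2.22, 2.22, 2.79, 3.14, 3.14, 3.14].

INTERFACE

Orientations are given as a unit quaternion [x, y, z, w].
In Python, from cell import robot gives the robot as it stands.
- The arm moves only by the tool play_rows, never from a script. Its argument "targets" is text: rows parted by semicolons, each of 5 numbers parted by spaces: the opening, from 0 (shut) to 1 (fully open), then the shift along the tool's x, y, z in mm, then the turn about the tool's z in rad. In form: grip tx ty tz roll; .... A call has exactly 5 rows; each row is the pose to reach, as a shift and turn from the pose commanded when the call began, along the tool's axes at that moment; what a row does not reach only later rows make up. A row lasts 1/8 s, in which the tool goes at most 62.5 mm and 10.7 degrees, less where a joint would pass 70% of its speed; a pose out of reach is approached as far as the arm can. A call with a gripper value outside its range is refused whole. The fingers move at their own pace and stop on an object; "newtons" is the grip in N (left out, the last holds). Time passes only in rows, so rows that repeat a pose let the fingers close, or fill a call up. It gives the time, the measured TCP pose, the force, the opening and the grip force at its end, in the units of the state.
- robot.read_state(): the state, without advancing time (a new reading comes with each control period).
- robot.snapshot(name): name is "scene" or "top"; returns a dict with "color" (400x640x3 uint8, blue, green, red), "mtx" (3x3 intrinsics, pixels), "R" (3x3) and "t" (3): a world point X has camera coordinates R X + t. Camera axes: x right, y down, z forward; pixel columns grow to the right and rows downward; lengths in m; the calibration is good to about 2 mm. A picture is of the moment at which its call begins. There is no depth.
- robot.close_job(): hands the job in; it is judged then, once.
Trained networks look in the newest picture that a camera, given by its name, has taken for a name from the list of things; names that differ only in an ending like _2 or _b are one class to them, and where a whole thing is asked for, a point or a joint stands for the part that bears it (a point fixed in the world has none). Each returns a list of dicts, best first, with "score" (0 to 1); they miss things now and then, are a little off and sometimes report something else, mostly with a low value. They report only what shows in the picture. A call takes as long as a camera call.
- robot.search_frame(camera, target): "point" ([column, row] in pixels, amid what is visible of it).
- robot.regions_of(camera, target): "region" (400x640 bool, what is visible of it) and "point" ([column, row] in pixels, amid what is visible of it).
The state is a dict: "t": time; "joints": joint angles; "joint_velocities": joint speeds; "effort": joint torques, N m; "position": TCP position; "tool_rot": TCP orientation; "wrist_force": force on the tool from outside, world axes, zero at the start; "moment": the same for the moment, N m; "grip_width": finger opening in m; "finger_force": force on a finger pad.
Only numpy, scipy, OpenCV 4.12 (cv2) and the standard library are available. Lean on these libraries where they do the work, as an engineer would, in place of code of your own. Each camera call takes 0.05 s, during which the arm holds its last target. There are 200 camera calls.

TASK

Open the ratchet clamping jig that is holding the wooden blank (the other, empty jig is not needed): flip its pawl over by the T-handle so that the pawl lies back clear of the teeth, then slide the moving jaw all the way back, away from the blank. Leave the jaw fully open and the pawl flipped back.

Things in the scene. Friction and masses are not known exactly. Their poses are not given: they have to be found in the camera images.
- pawl_bar (a point): Centre of the crossbar (60 mm along jig y, 14 mm thick) on the steel T-handle of the pawl, on the jig holding the blank. Its 10 mm rod pivots on an axle along jig y, 65 mm below the bar along the rod, 56 mm above the bench, between cheeks 68 mm tall. Engaged it leans 35 deg to jig +x (bar 109 mm above the bench); flipped back, 39 deg to -x (bar at 106 mm). The frame turns with the handle.
- pawl (a joint): Angle of that pawl, rad: 0 engaged in the teeth (the jaw cannot slide back), 0.61 upright, 1.3 flipped fully back on its stop. Light (under 1 N at the bar); its weight keeps it on either side, and past upright it falls over by itself. Between pawl and moving jaw lies only the toothed bar and its guides, 42 mm high: there is room in front of the handle to push it back.
- jaw_post (a point): Centre of the upright dowel post (22 mm diameter, 45 mm tall, 70 to 115 mm above the bench) on the moving jaw (28 by 80 mm, top at 70 mm) of that jig. Its frame has the jig's axes: +x from pawl to jaw, blank and fixed jaw; z up. The jaw slides back along -x; closed, the post is 138 mm in +x of the pawl's axle. The blank (45 by 110 mm, top at 78 mm) begins 15 mm in +x of the post's centre.
- jaw (a joint): How far that jaw has slid back, m: 0 to 0.003 at the start, 0.075 at its back stop. It drags with about 2 N and stays where it is left. With the pawl engaged it goes back no more than about 6 mm.

How it is judged:
On the way, in this order (a step that is already met when the one before it is completed fails the run):
1. the pawl is flipped back clear of the teeth while the jaw is still closed (value of joint pawl above 1 rad and value of joint jaw below 0.02 m), for 0.2 s.
2. the jaw is slid all the way back (value of joint jaw above 0.06 m), for 0.2 s.
At the end, for the whole second after the job is handed in: The moving jaw stands at its back stop to within 15 mm (joint above 0.06 m) and at rest, and the pawl lies flipped back clear of the teeth (joint above 1.0 rad) (value of joint jaw above 0.06 m and value of joint pawl above 1 rad and velocity of joint jaw between -0.01 and 0.01 m/s); the robot touches nothing.
It also fails if it takes over 42 s, if anything falls off the work surface, if the arm or the gripper's body presses on something with over 40 N, if the wrist force passes 120 N, or if a joint passes its speed limit or range.

## Working session

There is one attempt and no reset: what is moved stays moved. The work goes in short steps, Python scripts to look and compute and a tool call to move; the robot and the scene stay as the last step left them, time stands still between calls to the robot, and variables do not carry over. Pictures are saved under pics/ and viewed, at most 10 in all, crops included, and the job is handed in when it is done.

Besides the shell and the picture viewer there is one more tool, called after ">>>" in YAML: its name, and indented under it one key for each argument. play_rows: Moves the arm, as the interface text tells. Its arguments: {"type":"object","properties":{"targets":{"type":"string"},"newtons":{"type":"number"}},"required":["targets"]}

```bash
mkdir -p pics; python3 - <<'E'
from cell import robot
import cv2
s=robot.read_state();print(s['t'],s['position'],s['tool_rot'],robot.hold_point_z)
for c in("scene","top"):
    d=robot.snapshot(c);cv2.imwrite(f"pics/{c}0.png",d["color"])
    print(c,d["mtx"].tolist(),d["R"].tolist(),d["t"].tolist())
    for n in("pawl_bar","jaw_post","pawl","jaw"):
        print(n,[(r["point"],round(r["score"],2)) for r in robot.search_frame(c,n)])
E
```

```text
0.0 [0.1592352  0.60411808 0.2140679 ] [ 1.28540582e-01  9.91704090e-01 -5.48676644e-04 -1.26343506e-04] 0.0188
scene [[377.1947073259476, 0.0, 315.5499439155271], [0.0, 377.1947073259476, 195.05149713675308], [0.0, 0.0, 1.0]] [[-0.10769127648001212, 0.9941432943076337, 0.009038769455576282], [0.7724227871947633, 0.08939018393082275, -0.628786476348758], [-0.6259118362775855, -0.06073306677567958, -0.7775254772723796]] [0.10554282926894526, -0.3729767334556721, 1.2456302483839803]
pawl_bar [([449.3, 184.1], 0.75)]
jaw_post [([440.9, 215.9], 0.81)]
pawl [([448.8, 181.2], 0.92)]
jaw [([436.4, 214.9], 0.76)]
top [[381.19827034459877, 0.0, 313.5758708428388], [0.0, 381.19827034459877, 204.76952867302072], [0.0, 0.0, 1.0]] [[-0.018317569083461157, -0.999571393716216, -0.022836276559331223], [-0.9945557283856182, 0.02055955805325798, -0.10215775892220298], [0.10258347721843344, 0.02084066786061204, -0.9945060566758248]] [-0.01472230362324731, 0.5878438443297762, 0.8011842267242771]
pawl_bar [([178.1, 256.6], 0.74)]
jaw_post [([196.1, 224.8], 0.73)]
pawl [([177.5, 257.1], 0.82)]
jaw [([194.2, 220.6], 0.72)]
```

View pics/scene0.png

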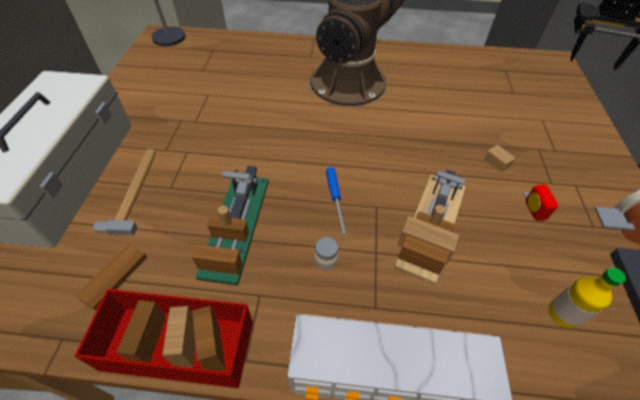

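View pics/top0.png

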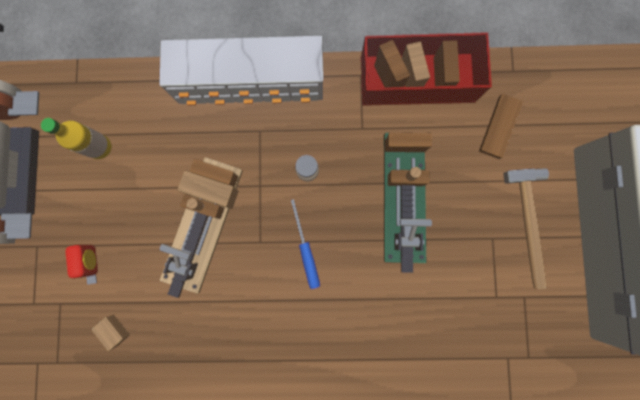

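```bash
python3 - <<'E'
import cv2,numpy as np
a=cv2.imread("pics/top0.png")[145:305,140:260];b=cv2.imread("pics/scene0.png")[160:290,385:485]
a=cv2.resize(a,(390,520),interpolation=2);b=cv2.resize(b,(400,520),interpolation=2)
print(390/120,520/160,4)
cv2.imwrite("pics/crop0.png",np.hstack([a,b]))
E
```

```text
3.25 3.25 4
```

View pics/crop0.png

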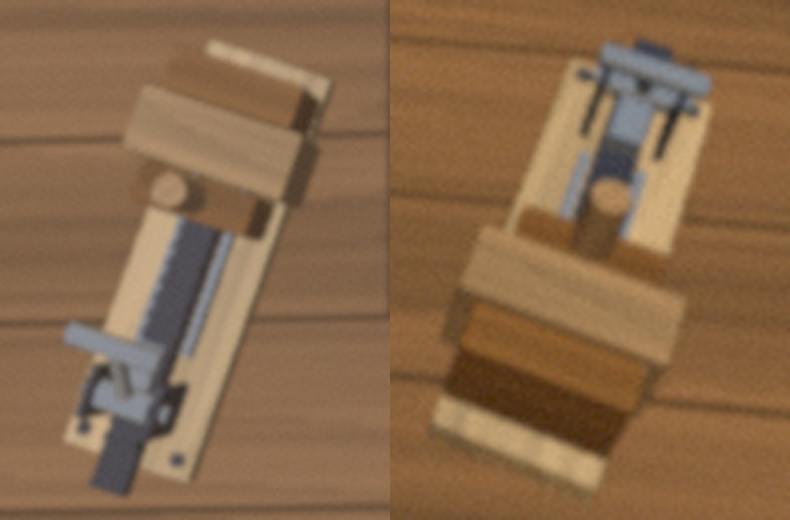

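The top view shows the occupied jig on the left: bar at (175,250), post top at (192,203.5). In the scene view, the bar is at (451,177.5) and the post top at (440,208.8).

```bash
cat > h.py <<'E'
import numpy as np,cv2
from cell import robot
def ray(d,p,z):
    r=d["R"].T@np.linalg.solve(d["mtx"],[p[0],p[1],1]);c=-d["R"].T@d["t"]
    return c+r*(z-c[2])/r[2]
def tri(ds,ps):
    P=[d["mtx"]@np.c_[d["R"],d["t"]] for d in ds]
    X=cv2.triangulatePoints(P[0],P[1],np.float64(ps[0]),np.float64(ps[1])).ravel();return X[:3]/X[3]
E
python3 - <<'E'
from h import *
ds=[robot.snapshot(c) for c in("top","scene")]
for n,ps,z in(("bar",[(175.4,250.2),(451.3,177.5)],.112),("post",[(192.3,203.5),(440,208.8)],.115)):
    print(n,tri(ds,ps),[ray(d,p,z) for d,p in zip(ds,ps)])
s=robot.read_state();from scipy.spatial.transform import Rotation as Ro
print(Ro.from_quat(s['tool_rot']).as_matrix().round(3).tolist(),s['t'],s['grip_width'])
# jig axis from long edges of base (top view, z~0.01)
d=ds[0]
e=lambda x,y:(140+x/3.25,145+y/3.25)
a,b=ray(d,e(193,478),.012),ray(d,e(330,85),.012);print('edge',a,b,np.degrees(np.arctan2(*(b-a)[1::-1])))
E
```

```text
bar [0.49533524 0.24628562 0.11155472] [array([0.49524611, 0.24404883, 0.112     ]), array([0.4950973 , 0.24821837, 0.112     ])]
post [0.58648452 0.21332012 0.11222148] [array([0.58612787, 0.21104012, 0.115     ]), array([0.58831819, 0.21372622, 0.115     ])]
[[-0.967, 0.255, 0.0], [0.255, 0.967, 0.0], [0.0, 0.0, -1.0]] 0.6 0.09533093298333363
edge [0.40219127 0.22794323 0.012     ] [0.66894467 0.13545934 0.012     ] -19.12152541129792
```

>>> play_rows:
  targets: "0 -50 -29 0 0.02; 0 -100 -58 0 0.04; 0 -150 -87 0 0.06; 0 -200 -116 0 0.08; 0 -250 -145 0 0.08"
  newtons: 20

```text
t: 1.23
position: [0.3653, 0.399, 0.2149]
tool_rot: [0.168, 0.986, 0.0, 0.0]
wrist_force: [1.0, 1.1, -0.7]
grip_width: 0.0506
finger_force: 0.0
```

>>> play_rows:
  targets: "0 -52 -25 0 0; 0 -104 -50 0 0; 0 -156 -76 0 0; 0 -215 -102 0 0; 0 -215 -102 30 0"

```text
t: 1.85
position: [0.5367, 0.2303, 0.1857]
tool_rot: [0.17, 0.985, 0.001, 0.002]
wrist_force: [-1.1, 1.0, 0.1]
grip_width: 0.0025
finger_force: 0.0
```

>>> play_rows:
  targets: "0 0 0 30 0; 0 0 0 60 0; 0 0 0 80 0; 0 0 0 90 0; 0 0 0 90 0"

```text
t: 2.48
position: [0.5331, 0.2329, 0.0944]
tool_rot: [0.168, 0.986, -0.0, -0.0]
wrist_force: [-0.1, -0.5, -0.0]
grip_width: 0.0007
finger_force: 0.0
```

```bash
python3 - <<'E'
from h import *
import numpy as np
s=robot.read_state();print(s['t'],s['position'],s['wrist_force'],s['grip_width'])
o=[]
for c,(r0,c0,) in(("top",(145,130)),("scene",(130,370))):
    d=robot.snapshot(c)["color"][r0:r0+160,c0:c0+130];o.append(cv2.resize(d,None,fx=3,fy=3,interpolation=2))
cv2.imwrite("pics/c1.png",np.hstack(o))
E
```

```text
2.475 [0.533064   0.23293486 0.09441345] [-0.10417697 -0.54295693 -0.01070588] 0.0007033734052102765
```

View pics/c1.png

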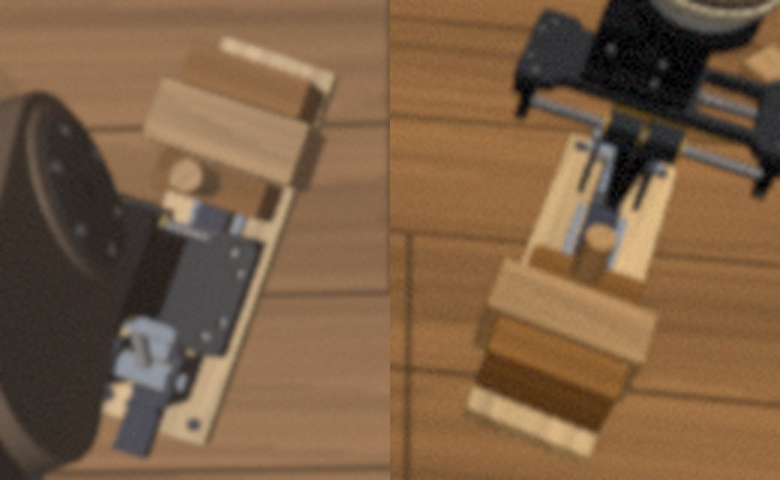

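The fingers are down between handle and post; next I push the handle back along tool +x.

>>> play_rows:
  targets: "0 20 0 0 0; 0 34 0 0 0; 0 46 0 0 0; 0 58 0 0 0; 0 70 0 0 0"

```text
t: 3.2
position: [0.4662, 0.2564, 0.0946]
tool_rot: [0.168, 0.986, 0.0, -0.0]
wrist_force: [0.4, -0.2, 0.2]
grip_width: 0.0005
finger_force: 0.0
```

>>> play_rows:
  targets: "0 8 0 0 0; 0 16 0 0 0; 0 20 0 0 0; 0 20 0 0 0; 0 20 0 0 0"

```text
t: 3.82
position: [0.4485, 0.2627, 0.0946]
tool_rot: [0.168, 0.986, 0.0, 0.0]
wrist_force: [-0.0, -0.0, 0.6]
grip_width: 0.0005
finger_force: 0.0
```

>>> play_rows:
  targets: "0 -10 0 0 0; 0 -30 0 0 0; 0 -30 0 -40 0; 0 -30 0 -80 0; 0 -60 0 -80 0"

```text
t: 4.45
position: [0.5066, 0.243, 0.1779]
tool_rot: [0.168, 0.986, 0.001, 0.002]
wrist_force: [-0.8, 1.5, -0.7]
grip_width: 0.0005
finger_force: 0.0
```

```bash
python3 - <<'E'
from h import *
import numpy as np
s=robot.read_state();print(s['t'],s['position'],s['wrist_force'],s['grip_width'])
o=[]
for c,(r0,c0,) in(("top",(145,130)),("scene",(130,370))):
    d=robot.snapshot(c)["color"][r0:r0+160,c0:c0+130];o.append(cv2.resize(d,None,fx=3,fy=3,interpolation=2))
cv2.imwrite("pics/c2.png",np.hstack(o))
E
```

```text
4.45 [0.50660744 0.2430196  0.17786018] [-0.81379191  1.48086041 -0.71347168] 0.0004535839054427092
```

View pics/c2.png

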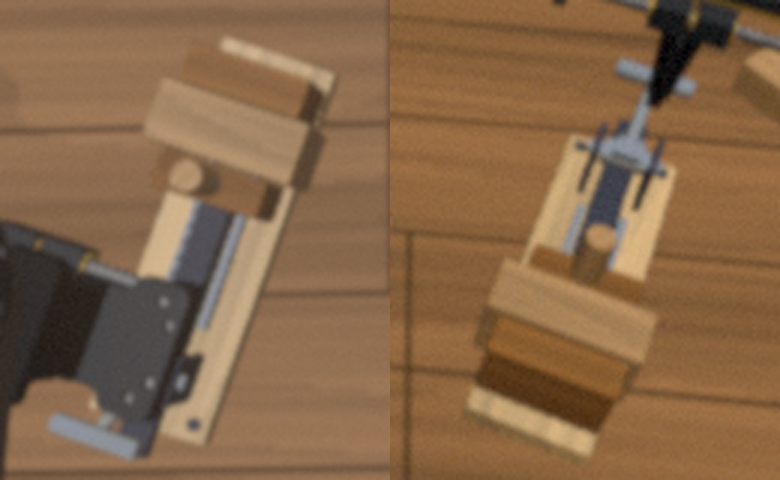

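The pawl lies flipped back with its bar behind the axle. Next I go over the blank, to the +x side of the post.

>>> play_rows:
  targets: "0 -50 0 0 0; 0 -90 -1 0 0; 0 -122 -1 0 0; 0 -122 -1 20 0; 0 -122 -1 40 0"

```text
t: 5.18
position: [0.6201, 0.2007, 0.1334]
tool_rot: [0.169, 0.986, -0.0, -0.0]
wrist_force: [-0.3, -0.0, -0.2]
grip_width: 0.0007
finger_force: 0.0
```

>>> play_rows:
  targets: "0 0 0 20 0; 0 0 0 35 0; 0 0 0 45 0; 0 0 0 45 0; 0 0 0 45 0"

```text
t: 5.8
position: [0.6199, 0.2016, 0.0902]
tool_rot: [0.168, 0.986, 0.0, 0.0]
wrist_force: [-0.4, 0.2, 1.6]
grip_width: 0.0005
finger_force: 0.0
```

>>> play_rows:
  targets: "0 10 0 0 0; 0 20 0 0 0; 0 30 0 0 0; 0 40 0 0 0; 0 50 0 0 0"

```text
t: 6.42
position: [0.572, 0.2184, 0.0899]
tool_rot: [0.168, 0.986, 0.0, 0.0]
wrist_force: [1.5, -1.1, 2.6]
grip_width: 0.0007
finger_force: 1.3
```

>>> play_rows:
  targets: "0 8 0 0 0; 0 16 0 0 0; 0 24 0 0 0; 0 30 0 0 0; 0 34 0 0 0"

```text
t: 7.05
position: [0.54, 0.2296, 0.0896]
tool_rot: [0.168, 0.986, 0.0, -0.0]
wrist_force: [2.9, -0.1, 1.6]
grip_width: 0.0004
finger_force: 1.1
```

```bash
python3 - <<'E'
from h import *
import numpy as np
s=robot.read_state();print(s['t'],s['position'],s['wrist_force'],s['grip_width'])
o=[]
for c,(r0,c0,) in(("top",(145,130)),("scene",(130,370))):
    d=robot.snapshot(c)["color"][r0:r0+160,c0:c0+130];o.append(cv2.resize(d,None,fx=3,fy=3,interpolation=2))
cv2.imwrite("pics/c3.png",np.hstack(o))
E
```

```text
7.05 [0.54003528 0.22955687 0.08961802] [ 2.91922327 -0.12495231  1.61628068] 0.00041121248697854206
```

View pics/c3.png

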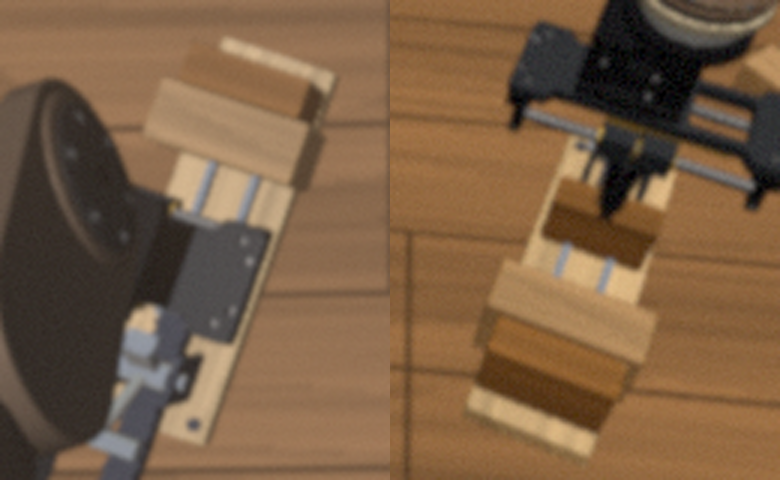

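The jaw has slid back about 70 mm. I'll nudge it to the stop and then withdraw.

>>> play_rows:
  targets: "0 2 0 0 0; 0 4 0 0 0; 0 5 0 0 0; 0 6 0 0 0; 0 6 0 0 0"

```text
t: 7.78
position: [0.5368, 0.2306, 0.0896]
tool_rot: [0.168, 0.986, 0.0, 0.002]
wrist_force: [12.4, -7.7, -5.9]
grip_width: 0.0
finger_force: 6.8
```

>>> play_rows:
  targets: "0 -5 0 0 0; 0 -20 0 0 0; 0 -20 0 -40 0; 0 -20 0 -90 0; 0 -50 0 -130 0"

```text
t: 8.4
position: [0.5817, 0.2151, 0.2219]
tool_rot: [0.167, 0.986, 0.0, -0.0]
wrist_force: [1.4, 0.5, -1.2]
grip_width: 0.0004
finger_force: 0.0
```

>>> play_rows:
  targets: "0 -50 0 -10 0; 0 -100 0 -10 0; 0 -120 0 -10 0; 0 -120 0 -10 0; 0 -120 0 -10 0"

```text
t: 9.02
position: [0.6945, 0.1752, 0.2295]
tool_rot: [0.168, 0.986, -0.0, -0.0]
wrist_force: [0.3, 0.6, 1.0]
grip_width: 0.0006
finger_force: 0.0
```

```bash
python3 - <<'E'
from h import *
import numpy as np
s=robot.read_state();print(s['t'],s['position'],s['wrist_force'],s['grip_width'])
o=[]
for c,(r0,c0,) in(("top",(145,130)),("scene",(130,370))):
    d=robot.snapshot(c)["color"][r0:r0+160,c0:c0+130];o.append(cv2.resize(d,None,fx=3,fy=3,interpolation=2))
cv2.imwrite("pics/c4.png",np.hstack(o))
E
```

```text
9.025 [0.69450954 0.17517946 0.22948142] [0.27442285 0.56641748 1.0161505 ] 0.0005973338702055474
```

View pics/c4.png

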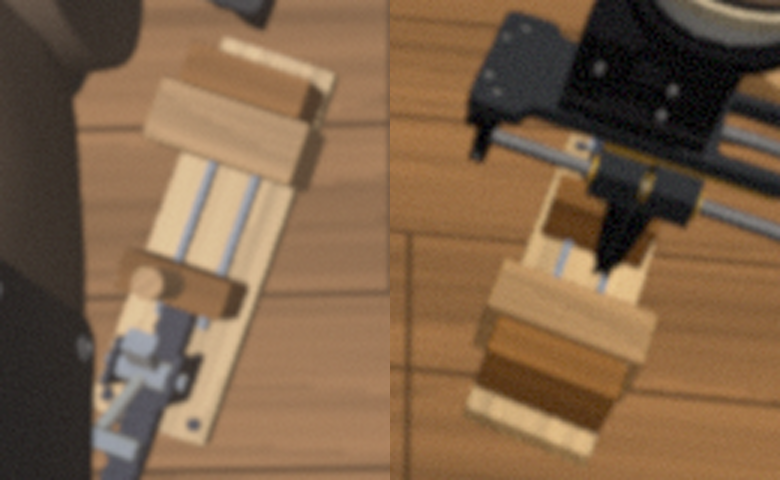

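The force rose when the jaw met its back stop. The jaw is fully open, the pawl is flipped back and the arm is clear.

```bash
python3 -c "
from cell import robot
print(robot.close_job())"
```

```text
the job is handed in; nothing more can be done
None
```

I opened the clamping jig holding the blank and handed the job in at about 9 s: the pawl is flipped back, the jaw is at its back stop and the arm is clear; no verdict came back.

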